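Seat the grating disc on the vegetable cutter

TASK

Get the vegetable cutter ready: push the grating disc round on its spindle with a fingertip until the notch in its rim stands over the upright pin of the drive plate, then press the disc down until it is fully home. Only push and press it, firmly but without ramming: do not pinch or lift the disc, and leave the sauce bottle, the bowl and the spoon where they are. Finish with the hand clear of everything.

Things in the scene. Friction and masses are not known exactly. Their poses are not given: they have to be found in the camera images.
- machine: Fixed white motor base of a bench vegetable cutter, lid off: box 260 x 240 mm, 90 mm high, dark knobs on its front (-x) side; on top a grey round deck and a dark steel drive plate of 116 mm diameter whose top is 110 mm above the work surface. Origin: centre of the underside, straight below the disc's spindle axis; z up; the drive pin stands on the +x side of the axis.
- pin (a point): Topmost point of the drive pin: a fixed upright steel pin, 10 mm diameter, domed top, 118.5 mm above the work surface, 84 mm from the spindle axis, on a dark tongue 26 mm wide that sticks out from under the disc. While the disc is up, its rim covers the inner half of the pin.
- notch (a point): Centre of the notch on the disc's top face, 84 mm from the axis. The notch is an open gap in the rim, 18 mm wide and 16 mm deep from the rim inwards, through the full 5 mm thickness. The disc can go down only when the notch is over the pin (4 mm play either way along the rim). Its frame turns with the disc: x outward through the notch, z up.
- hub (a point): Centre of the flat top of the disc's hub, the place to press: a closed black round cap, 48 mm diameter, its top 25 mm above the disc's top face (150 mm above the work surface at the start), on the spindle axis.
- disc (a point): Steel grating disc, 172 mm diameter, 5 mm thick, level, already on the vertical spindle but riding high: its underside is 1.5 mm above the pin. This point is on the axis in its top face, 125 mm above the work surface at the start, 115 mm when seated. Through the hub runs a straight black finger bar, 120 mm long, 20 mm wide, top 22 mm above the disc's top face, at right angles to the notch. Teeth rise 1 mm.
- bar_a (a point): Middle of the top edge of one end of the finger bar, 60 mm from the axis, 90 degrees anticlockwise (from above) from the notch. Push the bar's side near its end to turn the disc.
- bar_b (a point): Same point at the other end of the bar, 90 degrees clockwise from the notch.
- disc_turn (a joint): Angle of the disc about the spindle, rad, anticlockwise from above positive: 0 (or any whole turn, 6.283) when the notch is exactly over the pin. It starts between 0.6 and 5.68, turns freely either way with slight friction (about 0.05 N m) and stays where it is left.
- disc_seat (a joint): How far the disc has been pressed down its spindle, m: 0 at the start, 0.010 fully home, negative if raised. A snug fit: it takes about 4 N downwards and stays where it is left; off the pin it stops at 0.002 to 0.004. It can be pressed anywhere near its hub without tilting.
- bottle: Loose brown squeeze bottle, 62 mm diameter, 165 mm high, standing beside the machine. Origin: centre of its underside. Not to be disturbed.
- bowl: Loose black bowl, 124 mm rim diameter, 55 mm high, beside the machine. Origin: centre of its underside. Not to be disturbed.
- spoon: Loose steel spoon, 240 mm long, lying beyond the machine (+x side). Origin: its middle, underside. Not to be disturbed.

How it is judged (in metres and radians):
At the end, for the whole second after the job is handed in: The disc is pressed at least 8 of its 10 mm down the spindle, its notch around the pin (notch centre within 8 mm of the pin's axis, seen from above), and at rest (value of joint disc_seat above 0.008 m and horizontal distance between notch and pin below 0.008 m and z of notch in the frame of machine below 0.1175 m and velocity of joint disc_turn between -0.05 and 0.05 rad/s); the robot touches nothing.
It fails at once if the disc is lifted more than 3 mm above its starting height (value of joint disc_seat below -0.003 m).
It fails at once if the hand pinches or rams the disc or machine (more than 35 N between fingers and machine or disc) (contact force between the fingers and machine above 35 N).
It fails at once if the bottle, bowl or spoon is moved by more than 15 mm (distance of any of bottle, bowl, spoon from where it was at the start of the episode above 0.015 m).
It also fails if it takes over 54 s, if anything falls off the work surface, if the arm or the gripper's body presses on something with over 40 N, if the wrist force passes 120 N, or if a joint passes its speed limit or range.

ROBOT

A 6-joint arm with a two-finger parallel gripper is mounted at the origin on the work surface. World frame = base frame: x ahead of the robot, y to its left, z up, the work surface at z = 0. Lengths are in mm, angles in rad, forces in N, time in s.
With the tool pointing down it reaches from about 350 to 775 mm from the base axis. Payload 7.3 kg.
Tool frame: the origin (TCP) lies between the finger pads; the fingertips stand tcp_to_tips ahead of it and the grasp point (between the pads) lies 5 mm behind it (tcp_to_tips is the distance from the TCP to the fingertips, in mm); z points along the fingers, x is the direction in which the jaws open and shut, and the axes are right-handed (so a half turn about z gives the same grasp; the last joint's range is limited). The gripper opens to 92 mm and grips with 3 to 60 N. Pads are 19 mm wide; open, the fingers measure 130 mm over their backs; the gripper's body (75 mm by 190 mm) begins 47 mm behind the grasp point.
Start: joints at [1.103, 0.342, 1.524, -0, 1.275, -0.146], TCP at [166.029, 498.074, 240.741] pointing down, gripper open.
Joint ranges: [-2.53, 2.53], [-0.77, 2.02], [0.04, 2.7], [-1, 4.14], [0.28, 2.66], [-3.11, 3.11]. Speed limits (rad/s): [2.57, 2.57, 3.14, 3.14, 3.14, 3.14].

INTERFACE

Orientations are given as [roll, pitch, yaw] about the fixed x, y, z axes, in that order (R = Rz(yaw) Ry(pitch) Rx(roll)).
In Python, from plant import * gives the robot as it stands.
- The arm moves only by the tool drive_tool, never from a script. Its argument "deltas" is a list of rows, each an object of numbers: "hand": the gripper's target within -1 to 1 (shut at 1, half-way at 0, fully open at -1); "tx", "ty", "tz": the shift along the tool's x, y, z each as a share of 4 cm, from -1 to 1; "wx", "wy", "wz": the turn, a rotation vector about the tool's x, y, z each as a share of 5 degrees, from -1 to 1. In form: [{"hand": .., "tx": .., "ty": .., "tz": .., "wx": .., "wy": .., "wz": ..}, ...]. A call has 1 to 20 rows; each row shifts and turns the commanded pose from where the row before left it, along the tool's axes as they then stand; what a row does not reach is not made up. A row lasts 1/12 s, in which the tool goes at most 41.7 mm and 7.16 degrees, less where a joint would pass 70% of its speed; a pose out of reach is approached as far as the arm can. A call with a number of a shift or a turn outside -1 to 1 is refused whole. A call with a gripper value outside its range is refused whole. The fingers move at their own pace and stop on an object; the grip force is fixed at half the most. Time passes only in rows, so rows that do not move let the fingers close. It gives the time, the measured TCP pose, the force and the opening at its end, in the units of the state.
- get_obs(): the state, without advancing time (a new reading comes with each control period).
- capture(name): name is "scene" or "side" or "wrist"; returns the picture (420x560x3 uint8, red, green, blue); there is no depth.
- camera_model(name): a dict with "fx", "fy", "cx", "cy" (pixels), "rvec" (rotation vector, rad) and "tvec" (3), from world to camera coordinates, as OpenCV has them. Camera axes: x right, y down, z forward; pixel columns grow to the right and rows downward; lengths in mm; the calibration is good to about 2 mm. A picture is of the moment at which its call begins: read the wrist's pose just before it. camera_model takes no time and is no camera call; for the wrist camera it gives the pose at the moment of the call.
- close_job(): hands the job in, once; it reports no verdict.
The state is a dict: "time": time; "joint_positions": joint angles; "dq": joint speeds; "tau": joint torques, N m; "tool_pos": TCP position; "tcp_rot": TCP orientation; "contact_force": force on the tool from outside, world axes, zero at the start; "moment": the same for the moment, N m; "grip_width": finger opening in mm.
Only numpy, scipy, OpenCV 4.12 (cv2) and the standard library are available. Lean on these libraries where they do the work, as an engineer would, in place of code of your own. Each camera call takes 0.05 s, during which the arm holds its last target.

## Working session

There is one attempt and no reset: what is moved stays moved. The work goes in short steps, Python scripts to look and compute and a tool call to move; the robot and the scene stay as the last step left them, time stands still between calls to the robot, and variables do not carry over. Pictures are saved under pics/ and viewed, and the job is handed in when it is done.

Besides the shell and the picture viewer there is one more tool, called after "Request:" as name([rows], argument=value, ...), one row to a line, values as JSON. drive_tool: Moves the arm, as the interface text tells. Its arguments: {"type":"object","properties":{"deltas":{"type":"array","items":{"type":"object","properties":{"hand":{"type":"number"},"tx":{"type":"number"},"ty":{"type":"number"},"tz":{"type":"number"},"wx":{"type":"number"},"wy":{"type":"number"},"wz":{"type":"number"}}}}},"required":["deltas"]}

```bash
mkdir -p pics; ls; python3 - <<'E'
from plant import *
import cv2
o=get_obs(); print(o)
for n in ["scene","side","wrist"]:
    cv2.imwrite(f"pics/{n}0.png",capture(n)[:,:,::-1]); print(n,camera_model(n))
E
```

```text
pics
{'time': 0.0, 'joint_positions': array([ 1.10300212e+00,  3.42692756e-01,  1.52500757e+00, -1.41382498e-05,
        1.27542769e+00, -1.46052134e-01]), 'dq': array([ 0.00017838, -0.00026834, -0.00067215,  0.00104156,  0.00097028,
       -0.00052356]), 'tau': array([ 3.02220242e-04, -4.31239736e+01, -2.44219333e+01,  7.17246160e-02,
        5.61169500e-02, -1.78033547e-04]), 'tool_pos': array([165.8456221 , 497.70382766, 240.06381228]), 'tcp_rot': array([-3.14138258e+00,  1.52097981e-03,  1.24905854e+00]), 'contact_force': array([-0.33709198, -0.33408456, -0.26916194]), 'moment': array([ 0.0162317 ,  0.02094481, -0.00097863]), 'grip_width': 91.81081833162492}
scene {'fx': 443.6582576788367, 'fy': 443.6582576788367, 'cx': 278.7300491606866, 'cy': 202.45262220618665, 'rvec': array([ 1.11004576,  2.62356264, -0.72859188]), 'tvec': array([ 406.77439205, -355.6553614 , 1486.98402279])}
side {'fx': 465.89471954188565, 'fy': 465.89471954188565, 'cx': 280.3556653601995, 'cy': 221.4655309197649, 'rvec': array([ 2.26313363, -0.40331597,  0.19462389]), 'tvec': array([-576.06805555,  251.61173587, 1056.80722334])}
wrist {'fx': 312.9469007558962, 'fy': 312.9469007558962, 'cx': 278.10740409101356, 'cy': 213.7024093237601, 'rvec': array([-2.34916728, -1.69273463, -0.24593394]), 'tvec': array([-524.84662156,  -37.05329934,  388.41242032])}
```

View pics/scene0.png

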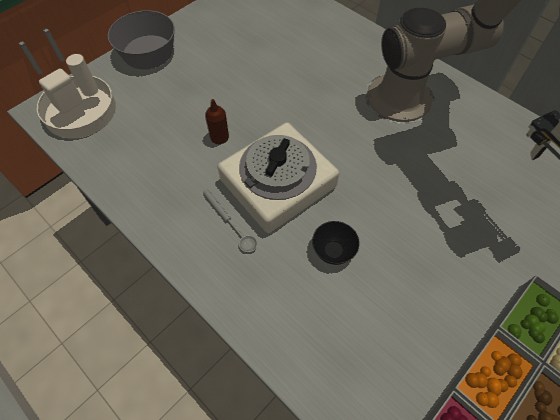

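View pics/side0.png

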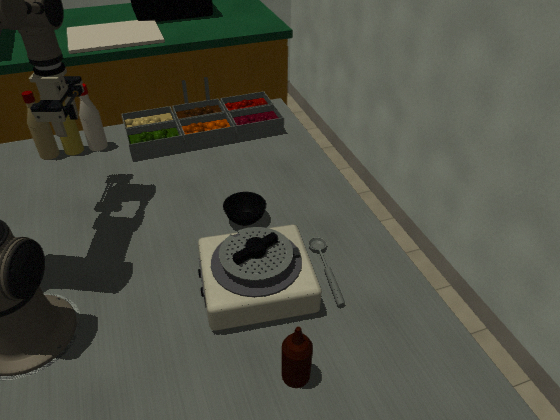

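View pics/wrist0.png

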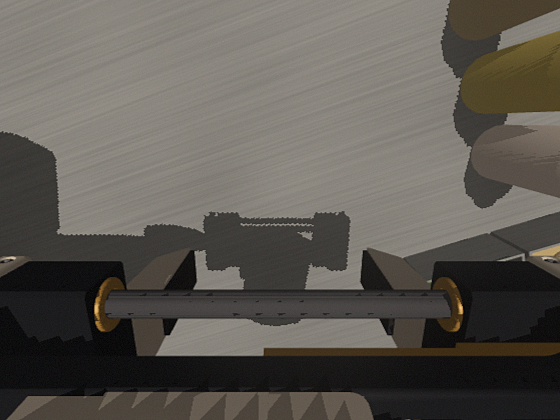

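The scene view shows the machine near pixel (278,165) and the side view near (257,260). I'll enlarge both.

```bash
python3 - <<'E'
import cv2
a=cv2.imread("pics/scene0.png")[110:240,205:345]; cv2.imwrite("pics/sc_crop.png",cv2.resize(a,None,fx=5,fy=4.6*5/4.6*0.92,interpolation=cv2.INTER_CUBIC) if 0 else cv2.resize(a,(700,600*650//600//1 if 0 else 600),interpolation=cv2.INTER_CUBIC) if 0 else cv2.resize(a[:120],None,fx=5,fy=5,interpolation=cv2.INTER_CUBIC))
a=cv2.imread("pics/side0.png")[220:330,190:350]; cv2.imwrite("pics/si_crop.png",cv2.resize(a,None,fx=5,fy=5,interpolation=cv2.INTER_CUBIC))
E
```

```text
(no output)
```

View pics/sc_crop.png

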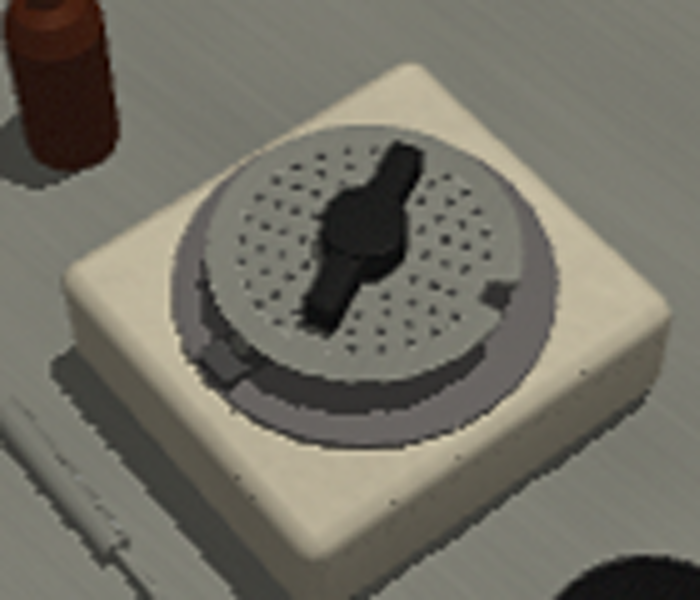

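View pics/si_crop.png

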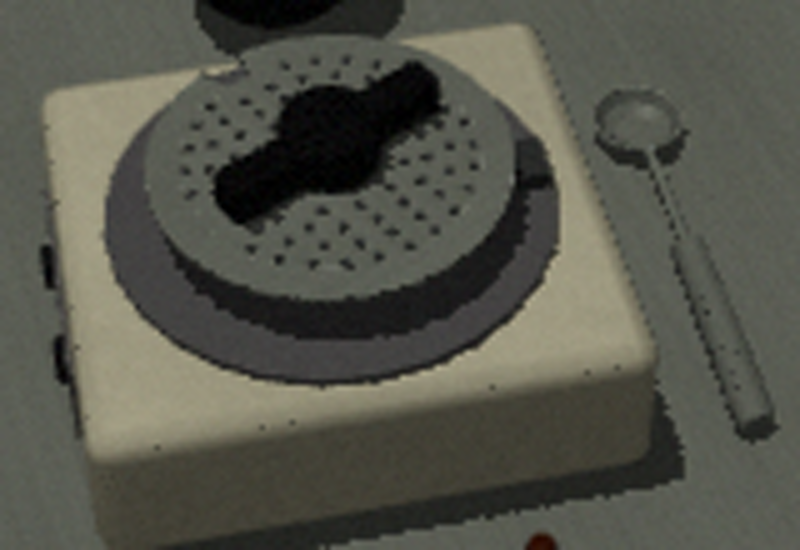

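Scene crop: hub (277,154), notch (304,168.6), tongue (250.6,181.6). Side crop: hub (256.4,246), notch (234.4,234), tongue (297,253).

```bash
cat > h.py <<'E'
from plant import *
import cv2, numpy as np
def ray(cm,u,v,z):
    R=cv2.Rodrigues(np.array(cm["rvec"]))[0]; t=np.array(cm["tvec"]); c=-R.T@t
    d=R.T@np.array([(u-cm["cx"])/cm["fx"],(v-cm["cy"])/cm["fy"],1]); return c+d*(z-c[2])/d[2]
def proj(cm,p):
    K=np.array([[cm["fx"],0,cm["cx"]],[0,cm["fy"],cm["cy"]],[0,0,1]]); return cv2.projectPoints(np.array(p,float).reshape(-1,1,3),np.array(cm["rvec"]),np.array(cm["tvec"]),K,None)[0].reshape(-1,2)
E
python3 - <<'E'
from h import *
s=camera_model("scene"); d=camera_model("side")
def p(cm,off,c,z): return ray(cm,c[0]/5+off[0],c[1]/5+off[1],z).round(1)
S=(205,110);D=(190,220)
for n,cm,o,L in [("scene",s,S,dict(hub=(360,220,150),notch=(495,293,125),ba=(407,155,147),bb=(322,315,147),tongue=(228,358,111),c1=(412,65,88),c2=(68,275,85),c3=(318,555,88),c4=(668,310,85),discL=(203,255,125),discR=(523,250,125),discT=(365,125,125),discB=(360,382,125),bottle=(75,165,0),bowlrimL=(555,598,55))),
 ("side",d,D,dict(hub=(332,125,150),notch=(222,70,125),ba=(420,75,147),bb=(235,195,147),tongue=(535,165,111),discL=(145,180,125),discR=(517,165,125),discT=(330,35,125),discB=(330,300,125)))]:
    for k,(u,v,z) in L.items(): print(n,k,p(cm,o,(u,v),z))
print(ray(d,297,383,0),ray(d,245,205,55),ray(s,335,238,55),ray(s,335,228,55))
E
```

```text
scene hub [538.6 -48.2 150. ]
scene notch [510.   24.3 125. ]
scene ba [487.8 -62.2 147. ]
scene bb [594.7 -21.1 147. ]
scene tongue [632.2 -55.7 111. ]
scene c1 [ 402.2 -139.4   88. ]
scene c2 [ 644.9 -174.    85. ]
scene c3 [674.9  53.8  88. ]
scene c4 [430.   83.1  85. ]
scene discL [ 601.1 -106.3  125. ]
scene discR [478.6  16.  125. ]
scene discT [ 475.8 -106.1  125. ]
scene discB [600.6  12.  125. ]
scene bottle [ 551.8 -287.4    0. ]
scene bowlrimL [594.2 148.6  55. ]
side hub [534.4 -55.7 150. ]
side notch [503.8  23.3 125. ]
side ba [584.5 -34.8 147. ]
side bb [481.  -80.3 147. ]
side tongue [627.5 -75.5 111. ]
side discL [449.8 -36.2 125. ]
side discR [614.  -85.4 125. ]
side discT [560.8  29.6 125. ]
side discB [ 506.8 -134.6  125. ]
[ 529.76563703 -327.29508003    0.        ] [583.19671155 203.40532191  55.        ] [578.17831946 200.62929058  55.        ] [555.80934267 181.50994452  55.        ]
```

```bash
python3 - <<'E'
import plant
print([ (k,getattr(plant,k)) for k in dir(plant) if not k.startswith('_')])
from h import *
o=get_obs(); w=camera_model("wrist")
from scipy.spatial.transform import Rotation as Ro
R=Ro.from_euler('xyz',o['tcp_rot']).as_matrix(); print(R.round(3))
Rc=cv2.Rodrigues(w['rvec'])[0]; c=-Rc.T@w['tvec']
print("cam pos in tool",R.T@(c-o['tool_pos']),"cam axes in tool\n",(R.T@Rc.T).round(3))
E
```

```text
[('Unreachable', <class 'plant.Unreachable'>), ('camera_model', <function make.<locals>.<lambda> at 0x7f46c1444720>), ('capture', <function make.<locals>.drawn_camera at 0x7f46c1444180>), ('close_job', <function connect.<locals>.done at 0x7f46c13bb7e0>), ('get_obs', <function make.<locals>.<lambda> at 0x7f46c1444680>), ('tcp_to_tips', 14.0)]
[[ 0.316  0.949 -0.001]
 [ 0.949 -0.316 -0.001]
 [-0.001 -0.    -1.   ]]
cam pos in tool [   0.4088919   -75.34992647 -141.99358336] cam axes in tool
 [[ 1.    -0.    -0.   ]
 [ 0.     0.958  0.286]
 [-0.    -0.286  0.958]]
```

Request:
drive_tool([
  {"hand": 1,"wz": 0.95,"tz": -0.1},
  {"hand": 1,"wz": 0.95,"tz": -0.1},
  {"hand": 1,"wz": 0.95,"tz": -0.1},
  {"hand": 1,"wz": 0.95,"tz": -0.1},
  {"hand": 1,"wz": 0.95,"tz": -0.1},
  {"hand": 1,"wz": 0.95,"tz": -0.1},
  {"hand": 1,"wz": 0.95,"tz": -0.1},
  {"hand": 1,"wz": 0.95,"tz": -0.1},
  {"hand": 1,"wz": 0.95,"tz": -0.1},
  {"hand": 1,"wz": 0.95,"tz": -0.1},
  {"hand": 1,"wz": 0.95,"tz": -0.1},
  {"hand": 1,"wz": 0.95,"tz": -0.1},
  {"hand": 1,"wz": 0.95,"tz": -0.1},
  {"hand": 1,"wz": 0.95,"tz": -0.1},
  {"hand": 1,"wz": 0.95,"tz": -0.1},
])

```text
invalid input
```

Request:
drive_tool([
  {"hand": 1,"tx": 0.51,"ty": 0.85},
  {"hand": 1,"tx": 0.51,"ty": 0.85},
  {"hand": 1,"tx": 0.51,"ty": 0.85},
  {"hand": 1,"tx": 0.51,"ty": 0.85},
  {"hand": 1,"tx": 0.51,"ty": 0.85},
  {"hand": 1,"tx": 0.51,"ty": 0.85},
  {"hand": 1,"tx": 0.51,"ty": 0.85},
  {"hand": 1,"tx": 0.51,"ty": 0.85},
  {"hand": 1,"tx": 0.51,"ty": 0.85},
  {"hand": 1,"tx": 0.51,"ty": 0.85},
  {"hand": 1,"tx": 0.51,"ty": 0.85},
  {"hand": 1,"tx": 0.51,"ty": 0.85},
  {"hand": 1,"tx": 0.51,"ty": 0.85},
  {"hand": 1,"tx": 0.51,"ty": 0.85},
  {"hand": 1,"tx": 0.51,"ty": 0.85},
  {"hand": 1,"tx": 0.51,"ty": 0.85},
  {"hand": 1,"tx": 0.51,"ty": 0.85},
  {"hand": 1,"tx": 0.51,"ty": 0.85},
  {"hand": 1},
  {"hand": 1},
])

```text
invalid input
```

```bash
python3 - <<'E'
from h import *
o=get_obs(); print(o['tool_pos'],o['tcp_rot'],o['joint_positions'],o['grip_width'])
w=camera_model("wrist"); print(w); np.save("w1.npy",w,allow_pickle=True)
cv2.imwrite("pics/w1.png",capture("wrist")[:,:,::-1])
E
```

```text
[165.89161594 497.7931719  240.21950177] [-3.14141308e+00  1.15247018e-03  1.24897326e+00] [ 1.10298685e+00  3.42543909e-01  1.52478286e+00  1.04673875e-05
  1.27543222e+00 -1.45989353e-01] 91.74591851153043
{'fx': 312.9469007558962, 'fy': 312.9469007558962, 'cx': 278.10740409101356, 'cy': 213.7024093237601, 'rvec': array([-2.34916728, -1.69273463, -0.24593394]), 'tvec': array([-524.84662156,  -37.05329934,  388.41242032])}
```

View pics/w1.png

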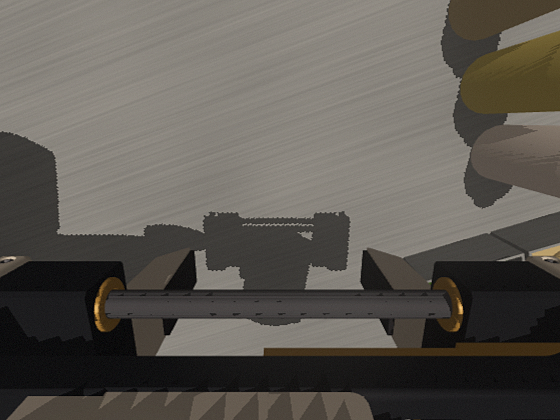

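Both calls were refused, so the arm has not moved. Rows probably need all seven numbers, so I'll give them in full.

Request:
drive_tool([
  {"hand": 1,"tx": 0,"ty": 0,"tz": -0.1,"wx": 0,"wy": 0,"wz": 0.95},
  {"hand": 1,"tx": 0,"ty": 0,"tz": -0.1,"wx": 0,"wy": 0,"wz": 0.95},
  {"hand": 1,"tx": 0,"ty": 0,"tz": -0.1,"wx": 0,"wy": 0,"wz": 0.95},
  {"hand": 1,"tx": 0,"ty": 0,"tz": -0.1,"wx": 0,"wy": 0,"wz": 0.95},
  {"hand": 1,"tx": 0,"ty": 0,"tz": -0.1,"wx": 0,"wy": 0,"wz": 0.95},
  {"hand": 1,"tx": 0,"ty": 0,"tz": -0.1,"wx": 0,"wy": 0,"wz": 0.95},
  {"hand": 1,"tx": 0,"ty": 0,"tz": -0.1,"wx": 0,"wy": 0,"wz": 0.95},
  {"hand": 1,"tx": 0,"ty": 0,"tz": -0.1,"wx": 0,"wy": 0,"wz": 0.95},
  {"hand": 1,"tx": 0,"ty": 0,"tz": -0.1,"wx": 0,"wy": 0,"wz": 0.95},
  {"hand": 1,"tx": 0,"ty": 0,"tz": -0.1,"wx": 0,"wy": 0,"wz": 0.95},
  {"hand": 1,"tx": 0,"ty": 0,"tz": -0.1,"wx": 0,"wy": 0,"wz": 0.95},
  {"hand": 1,"tx": 0,"ty": 0,"tz": -0.1,"wx": 0,"wy": 0,"wz": 0.95},
  {"hand": 1,"tx": 0,"ty": 0,"tz": -0.1,"wx": 0,"wy": 0,"wz": 0.95},
  {"hand": 1,"tx": 0,"ty": 0,"tz": -0.1,"wx": 0,"wy": 0,"wz": 0.95},
  {"hand": 1,"tx": 0,"ty": 0,"tz": -0.1,"wx": 0,"wy": 0,"wz": 0.95},
])

```text
time: 1.45
tool_pos: [166.0, 498.0, 300.7]
tcp_rot: [3.141, 0.0, 0.001]
contact_force: [0.6, 0.1, 0.4]
grip_width: 0.6
```

Request:
drive_tool([
  {"hand": 1,"tx": 0.51,"ty": 0.85,"tz": 0,"wx": 0,"wy": 0,"wz": 0},
  {"hand": 1,"tx": 0.51,"ty": 0.85,"tz": 0,"wx": 0,"wy": 0,"wz": 0},
  {"hand": 1,"tx": 0.51,"ty": 0.85,"tz": 0,"wx": 0,"wy": 0,"wz": 0},
  {"hand": 1,"tx": 0.51,"ty": 0.85,"tz": 0,"wx": 0,"wy": 0,"wz": 0},
  {"hand": 1,"tx": 0.51,"ty": 0.85,"tz": 0,"wx": 0,"wy": 0,"wz": 0},
  {"hand": 1,"tx": 0.51,"ty": 0.85,"tz": 0,"wx": 0,"wy": 0,"wz": 0},
  {"hand": 1,"tx": 0.51,"ty": 0.85,"tz": 0,"wx": 0,"wy": 0,"wz": 0},
  {"hand": 1,"tx": 0.51,"ty": 0.85,"tz": 0,"wx": 0,"wy": 0,"wz": 0},
  {"hand": 1,"tx": 0.51,"ty": 0.85,"tz": 0,"wx": 0,"wy": 0,"wz": 0},
  {"hand": 1,"tx": 0.51,"ty": 0.85,"tz": 0,"wx": 0,"wy": 0,"wz": 0},
  {"hand": 1,"tx": 0.51,"ty": 0.85,"tz": 0,"wx": 0,"wy": 0,"wz": 0},
  {"hand": 1,"tx": 0.51,"ty": 0.85,"tz": 0,"wx": 0,"wy": 0,"wz": 0},
  {"hand": 1,"tx": 0.51,"ty": 0.85,"tz": 0,"wx": 0,"wy": 0,"wz": 0},
  {"hand": 1,"tx": 0.51,"ty": 0.85,"tz": 0,"wx": 0,"wy": 0,"wz": 0},
  {"hand": 1,"tx": 0.51,"ty": 0.85,"tz": 0,"wx": 0,"wy": 0,"wz": 0},
  {"hand": 1,"tx": 0.51,"ty": 0.85,"tz": 0,"wx": 0,"wy": 0,"wz": 0},
  {"hand": 1,"tx": 0.51,"ty": 0.85,"tz": 0,"wx": 0,"wy": 0,"wz": 0},
  {"hand": 1,"tx": 0.51,"ty": 0.85,"tz": 0,"wx": 0,"wy": 0,"wz": 0},
  {"hand": 1,"tx": 0,"ty": 0.5,"tz": 0,"wx": 0,"wy": 0,"wz": 0},
  {"hand": 1,"tx": 0,"ty": 0,"tz": 0,"wx": 0,"wy": 0,"wz": 0},
])

```text
time: 3.12
tool_pos: [537.0, -136.0, 299.4]
tcp_rot: [3.141, 0.002, 0.001]
contact_force: [-0.1, 1.0, -0.3]
grip_width: 0.3
```

```bash
python3 - <<'E'
from h import *
o=get_obs(); print(o['tool_pos'],o['tcp_rot'],o['joint_positions'],o['grip_width'])
w=camera_model("wrist"); print(w); np.save("w1.npy",w,allow_pickle=True)
cv2.imwrite("pics/w2.png",capture("wrist")[:,:,::-1])
E
```

```text
[ 537.03976024 -135.98531128  299.3679436 ] [3.14090600e+00 1.69422847e-03 1.38113674e-03] [-3.85643218e-01  3.59845382e-01  1.33532103e+00 -1.28504867e-03
  1.44773609e+00 -3.86866361e-01] 0.29956077929422303
{'fx': 312.9469007558962, 'fy': 312.9469007558962, 'cx': 278.10740409101356, 'cy': 213.7024093237601, 'rvec': array([-2.85125050e+00, -1.62268330e-03,  1.24049568e-03]), 'tvec': array([-538.54682912, -183.44234031,  406.34307376])}
```

View pics/w2.png

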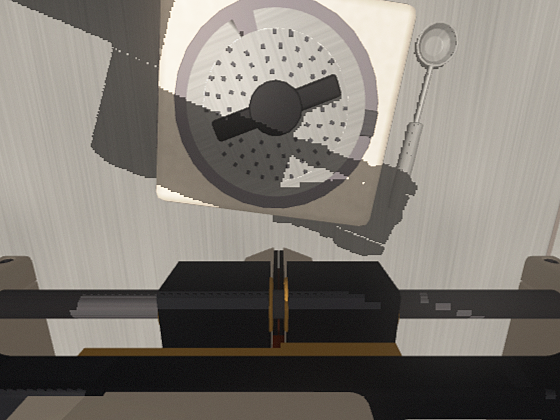

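Good view: hub (276,107), bar ends (332,86) and (220,128), notch (241,25), tongue (369,123). Enlarging it.

```bash
python3 - <<'E'
import cv2
a=cv2.imread("pics/w2.png")[0:215,165:395]; cv2.imwrite("pics/w2c.png",cv2.resize(a,None,fx=2.75,fy=2.75,interpolation=cv2.INTER_CUBIC))
a=cv2.resize(cv2.imread("pics/w2.png")[85:165,335:395],None,fx=7,fy=7,interpolation=cv2.INTER_CUBIC);
b=cv2.resize(cv2.imread("pics/w2.png")[0:80,205:262],None,fx=7,fy=7,interpolation=cv2.INTER_CUBIC);cv2.imwrite("pics/w2d.png",cv2.hconcat([b,a])[:, :800])
E
```

```text
(no output)
```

View pics/w2c.png

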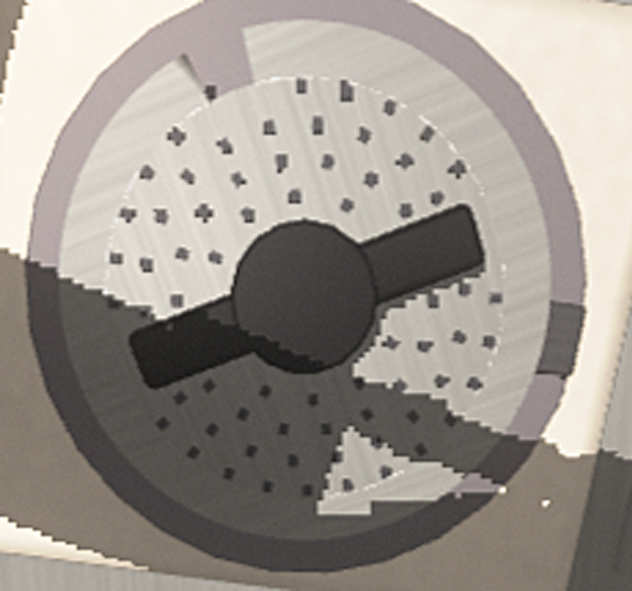

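View pics/w2d.png

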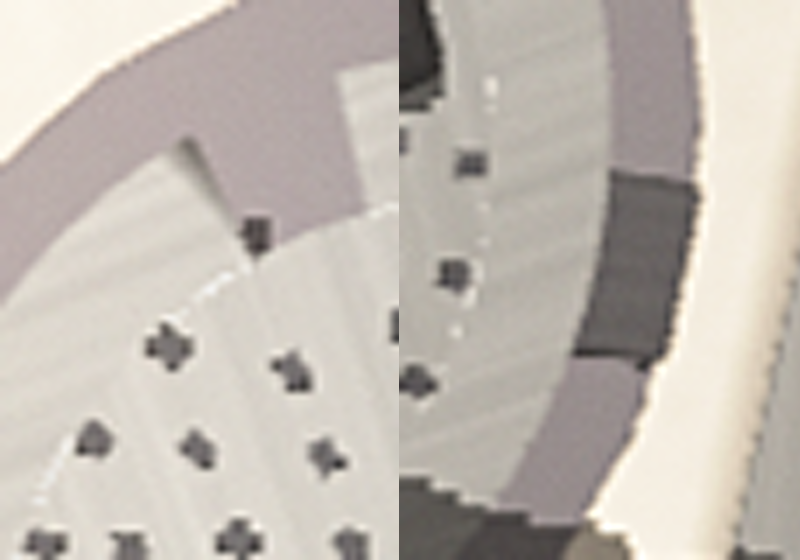

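```bash
python3 - <<'E'
from h import *
w=np.load("w1.npy",allow_pickle=True).item()
C=lambda u,v:(u/2.75+165,v/2.75)
hub=ray(w,*C(305,297),150)[:2]; print("hub",hub)
# hub cap circle extents
print([ray(w,*C(*p),150)[:2].round(1) for p in [(232,295),(377,295),(305,220),(305,373)]])
print("disc ext",[ray(w,*C(*p),125)[:2].round(1) for p in [(60,270),(550,270),(300,20),(300,543)]])
print("deck ext",[ray(w,*C(*p),100)[:2].round(1) for p in [(27,290),(585,290),(305,572)]])
h=hub
def pr(n,L,z):
    for p in L:
        q=ray(w,*p,z)[:2]-h; print(n,q.round(1),np.hypot(*q).round(1),np.degrees(np.arctan2(q[1],q[0])).round(1))
pr("notch",[(228.6,21.4),(253.3,10),(257.6,29.7),(240.7,36.4)],125)
pr("tongue110",[(365.4,109.6),(377.7,111),(360.1,135.7),(370.9,137.6)],110)
pr("tongue102",[(365.4,109.6),(377.7,111),(360.1,135.7),(370.9,137.6)],102)
pr("barends",[C(468,206),C(484,262),C(131,338),C(153,388)],147)
E
```

```text
hub [536.80777938 -48.59140837]
[array([513.4, -48. ]), array([559.9, -48. ]), array([536.8, -25.7]), array([536.8, -72.3])]
disc ext [array([452. , -38.9]), array([621.2, -38.8]), array([535.1,  36.4]), array([ 534.6, -135.8])]
deck ext [array([432.1, -44.4]), array([641.4, -44.2]), array([ 536.3, -154.1])]
notch [-42.3  74. ] 85.3 119.7
notch [-20.1  82.9] 85.3 103.6
notch [-16.6  67.5] 69.5 103.8
notch [-31.9  62.1] 69.8 117.2
tongue110 [89.6 -0. ] 89.6 -0.0
tongue110 [102.1  -1.3] 102.1 -0.8
tongue110 [ 86.2 -25.5] 89.9 -16.5
tongue110 [ 97.5 -27.4] 101.3 -15.7
tongue102 [91.7  0.2] 91.7 0.1
tongue102 [104.5  -1.1] 104.5 -0.6
tongue102 [ 88.2 -25.9] 92.0 -16.3
tongue102 [ 99.8 -27.8] 103.6 -15.6
barends [51.4 27.3] 58.2 28.0
barends [57.4 10.8] 58.4 10.7
barends [-57.2 -12.7] 58.6 -167.5
barends [-50.8 -28.7] 58.4 -150.5
```

Measured: hub (536.8, −48.6), notch at about 110.5°, pin at about −8.2°, so the disc needs roughly −118.8°. I'll align the hand with bar_b (20.4°), on its anticlockwise side.

Request:
drive_tool([
  {"hand": 1,"tx": 0.21,"ty": -0.8,"tz": 0,"wx": 0,"wy": 0,"wz": 0},
  {"hand": 1,"tx": 0.21,"ty": -0.8,"tz": 0,"wx": 0,"wy": 0,"wz": 0},
  {"hand": 1,"tx": 0.21,"ty": -0.8,"tz": 0,"wx": 0,"wy": 0,"wz": 0},
  {"hand": 1,"tx": 0.21,"ty": -0.8,"tz": 0,"wx": 0,"wy": 0,"wz": 0},
  {"hand": 1,"tx": 0,"ty": 0,"tz": 0,"wx": 0,"wy": 0,"wz": -1},
  {"hand": 1,"tx": 0,"ty": 0,"tz": 0,"wx": 0,"wy": 0,"wz": -1},
  {"hand": 1,"tx": 0,"ty": 0,"tz": 0,"wx": 0,"wy": 0,"wz": -1},
  {"hand": 1,"tx": 0,"ty": 0,"tz": 0,"wx": 0,"wy": 0,"wz": -1},
  {"hand": 1,"tx": 0,"ty": 0,"tz": 0.8,"wx": 0,"wy": 0,"wz": 0},
  {"hand": 1,"tx": 0,"ty": 0,"tz": 0.8,"wx": 0,"wy": 0,"wz": 0},
  {"hand": 1,"tx": 0,"ty": 0,"tz": 0.8,"wx": 0,"wy": 0,"wz": 0},
  {"hand": 1,"tx": 0,"ty": 0,"tz": 0.6,"wx": 0,"wy": 0,"wz": 0},
  {"hand": 1,"tx": 0,"ty": 0,"tz": 0,"wx": 0,"wy": 0,"wz": 0},
])

```text
time: 4.25
tool_pos: [566.0, -2.0, 176.0]
tcp_rot: [-3.136, 0.009, 0.356]
contact_force: [-0.4, 0.0, 0.7]
grip_width: 0.4
```

Request:
drive_tool([
  {"hand": 1,"tx": 0,"ty": 0,"tz": 0.0,"wx": 0,"wy": 0,"wz": 0},
  {"hand": 1,"tx": 0,"ty": 0,"tz": 0,"wx": 0,"wy": 0,"wz": 0},
])

```text
time: 4.42
tool_pos: [570.3, -3.1, 182.6]
tcp_rot: [3.141, -0.003, 0.355]
contact_force: [0.9, -0.2, -0.2]
grip_width: 0.2
```

```bash
cat >> h.py <<'E'
HUB=np.array([536.8,-48.6])
from scipy.spatial.transform import Rotation as Ro
def st():
    o=get_obs(); print(o['time'],o['tool_pos'].round(1),o['tcp_rot'].round(4),o['contact_force'].round(1),o['joint_positions'].round(2))
    R=Ro.from_euler('xyz',o['tcp_rot']).as_matrix()
    v=R.T@np.r_[HUB-o['tool_pos'][:2],0]; print("hub in tool",v.round(1),"yaw deg",np.degrees(o['tcp_rot'][2]).round(2)); return o
E
python3 - <<'E'
from h import *
st()
for n in ["side","wrist"]: cv2.imwrite(f"pics/{n}3.png",capture(n)[:,:,::-1])
cv2.imwrite("pics/s3c.png",cv2.resize(cv2.imread("pics/side3.png")[150:330,170:350],None,fx=3.3,fy=3.3))
E
```

```text
4.4167 [570.3  -3.1 182.6] [ 3.1405e+00 -2.5000e-03  3.5530e-01] [ 0.9 -0.2 -0.2] [-0.14  0.47  1.49  0.    1.18 -0.5 ]
hub in tool [-47.2  31.   -0.1] yaw deg 20.36
```

View pics/wrist3.png

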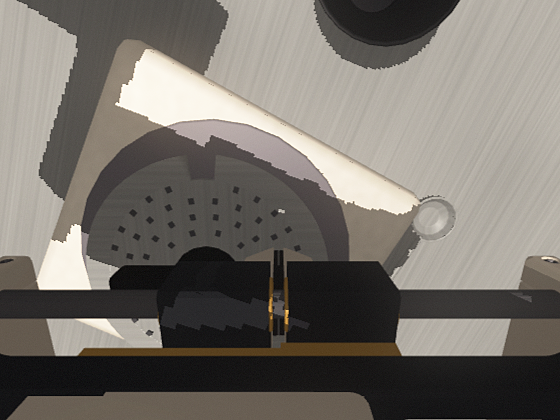

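View pics/s3c.png

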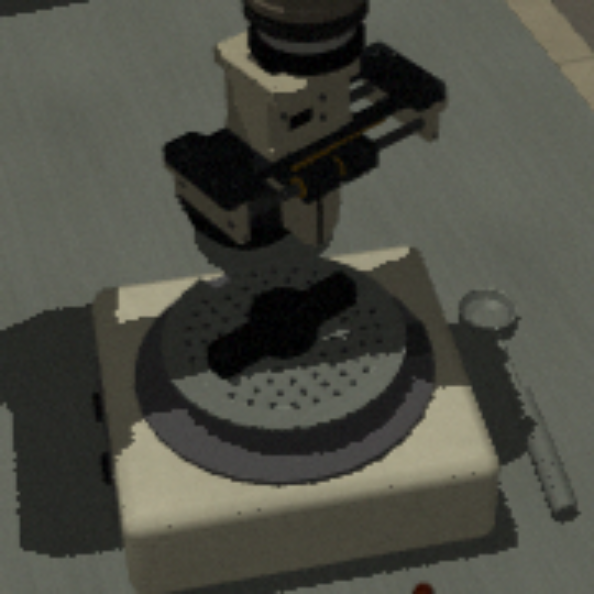

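Request:
drive_tool([
  {"hand": 1,"tx": 0,"ty": 0,"tz": 0.3,"wx": 0,"wy": 0,"wz": 0},
  {"hand": 1,"tx": 0,"ty": 0,"tz": 0.3,"wx": 0,"wy": 0,"wz": 0},
  {"hand": 1,"tx": 0,"ty": 0,"tz": 0.25,"wx": 0,"wy": 0,"wz": 0},
  {"hand": 1,"tx": 0,"ty": 0.07,"tz": 0,"wx": 0,"wy": 0,"wz": 0},
  {"hand": 1,"tx": 0,"ty": 0.07,"tz": 0,"wx": 0,"wy": 0,"wz": 0},
  {"hand": 1,"tx": 0,"ty": 0.07,"tz": 0,"wx": 0,"wy": 0,"wz": 0},
  {"hand": 1,"tx": 0,"ty": 0.0,"tz": 0,"wx": 0,"wy": 0,"wz": 0},
  {"hand": 1,"tx": 0,"ty": 0.0,"tz": 0,"wx": 0,"wy": 0,"wz": 0},
])

```text
time: 5.18
tool_pos: [572.9, -12.0, 147.4]
tcp_rot: [3.141, -0.001, 0.354]
contact_force: [-0.7, -0.4, -0.3]
grip_width: 0.8
```

```bash
python3 -c "
from h import *
st()"
```

```text
5.1833 [572.9 -12.  147.4] [ 3.141e+00 -1.200e-03  3.541e-01] [-0.7 -0.4 -0.3] [-0.15  0.51  1.52  0.    1.1  -0.51]
hub in tool [-46.6  21.8  -0. ] yaw deg 20.29
```

Request:
drive_tool([
  {"hand": 1,"tx": 0,"ty": 0.03,"tz": 0,"wx": 0,"wy": 0,"wz": 0},
  {"hand": 1,"tx": 0,"ty": 0.03,"tz": 0,"wx": 0,"wy": 0,"wz": 0},
  {"hand": 1,"tx": 0.02,"ty": 0.051,"tz": 0,"wx": 0,"wy": 0,"wz": 0.5},
  {"hand": 1,"tx": 0.02,"ty": 0.051,"tz": 0,"wx": 0,"wy": 0,"wz": 0.5},
  {"hand": 1,"tx": 0.02,"ty": 0.051,"tz": 0,"wx": 0,"wy": 0,"wz": 0.5},
  {"hand": 1,"tx": 0.02,"ty": 0.051,"tz": 0,"wx": 0,"wy": 0,"wz": 0.5},
  {"hand": 1,"tx": 0.02,"ty": 0.051,"tz": 0,"wx": 0,"wy": 0,"wz": 0.5},
  {"hand": 1,"tx": 0.02,"ty": 0.051,"tz": 0,"wx": 0,"wy": 0,"wz": 0.5},
  {"hand": 1,"tx": 0.02,"ty": 0.051,"tz": 0,"wx": 0,"wy": 0,"wz": 0.5},
  {"hand": 1,"tx": 0.02,"ty": 0.051,"tz": 0,"wx": 0,"wy": 0,"wz": 0.5},
  {"hand": 1,"tx": 0,"ty": 0,"tz": 0,"wx": 0,"wy": 0,"wz": 0},
])

```text
time: 6.1
tool_pos: [583.0, -28.6, 146.9]
tcp_rot: [-3.141, -0.0, 0.004]
contact_force: [-0.5, 0.6, -0.0]
grip_width: 0.3
```

```bash
python3 -c "
from h import *
st()
cv2.imwrite('pics/w4.png',capture('wrist')[:,:,::-1])"
```

```text
6.1 [583.  -28.6 146.9] [-3.1414e+00 -4.0000e-04  3.7000e-03] [-0.5  0.6 -0. ] [-0.18  0.53  1.49  0.    1.12 -0.18]
hub in tool [-46.3  19.8  -0. ] yaw deg 0.21
```

View pics/w4.png

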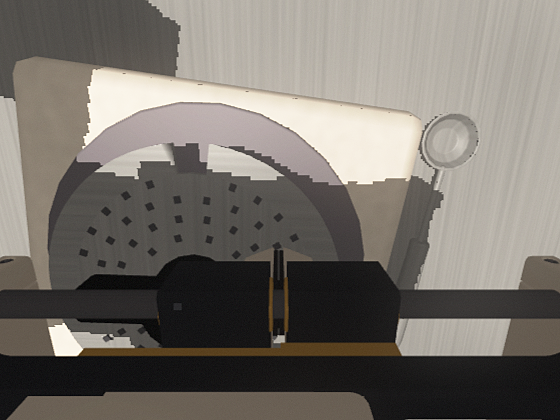

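```bash
python3 -c "
from h import *
w=camera_model('wrist')
for p in [(165,145),(208,144),(178,172),(206,171)]:
    q=ray(w,*p,125)[:2]-HUB; print(q.round(1),np.hypot(*q).round(1),np.degrees(np.arctan2(q[1],q[0])).round(1))
"
```

```text
[-10.2  84.6] 85.3 96.9
[11.8 85.3] 86.1 82.1
[-4.8 70.8] 70.9 93.9
[10.  71.4] 72.1 82.1
```

The notch is now at about 89°, following the hand. I'll keep pushing to yaw −90°.

Request:
drive_tool([
  {"hand": 1,"tx": 0.02,"ty": 0.051,"tz": 0,"wx": 0,"wy": 0,"wz": 0.5},
  {"hand": 1,"tx": 0.02,"ty": 0.051,"tz": 0,"wx": 0,"wy": 0,"wz": 0.5},
  {"hand": 1,"tx": 0.02,"ty": 0.051,"tz": 0,"wx": 0,"wy": 0,"wz": 0.5},
  {"hand": 1,"tx": 0.02,"ty": 0.051,"tz": 0,"wx": 0,"wy": 0,"wz": 0.5},
  {"hand": 1,"tx": 0.02,"ty": 0.051,"tz": 0,"wx": 0,"wy": 0,"wz": 0.5},
  {"hand": 1,"tx": 0.02,"ty": 0.051,"tz": 0,"wx": 0,"wy": 0,"wz": 0.5},
  {"hand": 1,"tx": 0.02,"ty": 0.051,"tz": 0,"wx": 0,"wy": 0,"wz": 0.5},
  {"hand": 1,"tx": 0.02,"ty": 0.051,"tz": 0,"wx": 0,"wy": 0,"wz": 0.5},
  {"hand": 1,"tx": 0.02,"ty": 0.051,"tz": 0,"wx": 0,"wy": 0,"wz": 0.5},
  {"hand": 1,"tx": 0.02,"ty": 0.051,"tz": 0,"wx": 0,"wy": 0,"wz": 0.5},
  {"hand": 1,"tx": 0.02,"ty": 0.051,"tz": 0,"wx": 0,"wy": 0,"wz": 0.5},
  {"hand": 1,"tx": 0.02,"ty": 0.051,"tz": 0,"wx": 0,"wy": 0,"wz": 0.5},
  {"hand": 1,"tx": 0.02,"ty": 0.051,"tz": 0,"wx": 0,"wy": 0,"wz": 0.5},
  {"hand": 1,"tx": 0.02,"ty": 0.051,"tz": 0,"wx": 0,"wy": 0,"wz": 0.5},
  {"hand": 1,"tx": 0.02,"ty": 0.051,"tz": 0,"wx": 0,"wy": 0,"wz": 0.5},
  {"hand": 1,"tx": 0.02,"ty": 0.051,"tz": 0,"wx": 0,"wy": 0,"wz": 0.5},
  {"hand": 1,"tx": 0.02,"ty": 0.051,"tz": 0,"wx": 0,"wy": 0,"wz": 0.5},
  {"hand": 1,"tx": 0.02,"ty": 0.051,"tz": 0,"wx": 0,"wy": 0,"wz": 0.5},
  {"hand": 1,"tx": 0,"ty": 0,"tz": 0,"wx": 0,"wy": 0,"wz": 0},
])

```text
time: 7.73
tool_pos: [583.3, -67.3, 146.8]
tcp_rot: [-3.141, -0.001, -0.78]
contact_force: [0.3, -0.2, 0.0]
grip_width: 0.5
```

```bash
python3 -c "
from h import *
st()"
```

```text
7.7333 [583.3 -67.3 146.8] [-3.1414e+00 -7.0000e-04 -7.8030e-01] [ 0.3 -0.2  0. ] [-0.25  0.54  1.48 -0.    1.12  0.54]
hub in tool [-46.2  19.4  -0. ] yaw deg -44.71
```

Request:
drive_tool([
  {"hand": 1,"tx": 0.02,"ty": 0.051,"tz": 0,"wx": 0,"wy": 0,"wz": 0.5},
  {"hand": 1,"tx": 0.02,"ty": 0.051,"tz": 0,"wx": 0,"wy": 0,"wz": 0.5},
  {"hand": 1,"tx": 0.02,"ty": 0.051,"tz": 0,"wx": 0,"wy": 0,"wz": 0.5},
  {"hand": 1,"tx": 0.02,"ty": 0.051,"tz": 0,"wx": 0,"wy": 0,"wz": 0.5},
  {"hand": 1,"tx": 0.02,"ty": 0.051,"tz": 0,"wx": 0,"wy": 0,"wz": 0.5},
  {"hand": 1,"tx": 0.02,"ty": 0.051,"tz": 0,"wx": 0,"wy": 0,"wz": 0.5},
  {"hand": 1,"tx": 0.02,"ty": 0.051,"tz": 0,"wx": 0,"wy": 0,"wz": 0.5},
  {"hand": 1,"tx": 0.02,"ty": 0.051,"tz": 0,"wx": 0,"wy": 0,"wz": 0.5},
  {"hand": 1,"tx": 0.02,"ty": 0.051,"tz": 0,"wx": 0,"wy": 0,"wz": 0.5},
  {"hand": 1,"tx": 0.02,"ty": 0.051,"tz": 0,"wx": 0,"wy": 0,"wz": 0.5},
  {"hand": 1,"tx": 0.02,"ty": 0.051,"tz": 0,"wx": 0,"wy": 0,"wz": 0.5},
  {"hand": 1,"tx": 0.02,"ty": 0.051,"tz": 0,"wx": 0,"wy": 0,"wz": 0.5},
  {"hand": 1,"tx": 0.02,"ty": 0.051,"tz": 0,"wx": 0,"wy": 0,"wz": 0.5},
  {"hand": 1,"tx": 0.02,"ty": 0.051,"tz": 0,"wx": 0,"wy": 0,"wz": 0.5},
  {"hand": 1,"tx": 0.02,"ty": 0.051,"tz": 0,"wx": 0,"wy": 0,"wz": 0.5},
  {"hand": 1,"tx": 0.02,"ty": 0.051,"tz": 0,"wx": 0,"wy": 0,"wz": 0.5},
  {"hand": 1,"tx": 0.02,"ty": 0.051,"tz": 0,"wx": 0,"wy": 0,"wz": 0.5},
  {"hand": 1,"tx": 0.02,"ty": 0.051,"tz": 0,"wx": 0,"wy": 0,"wz": 0.5},
  {"hand": 1,"tx": 0,"ty": 0,"tz": 0,"wx": 0,"wy": 0,"wz": 0},
  {"hand": 1,"tx": 0,"ty": 0,"tz": 0,"wx": 0,"wy": 0,"wz": 0},
])

```text
time: 9.4
tool_pos: [556.1, -94.3, 146.7]
tcp_rot: [3.141, 0.0, -1.563]
contact_force: [-0.7, 0.3, -0.6]
grip_width: 0.3
```

```bash
python3 -c "
from h import *
st()
w=camera_model('wrist');print(w);np.save('w5.npy',w)
cv2.imwrite('pics/w5.png',capture('wrist')[:,:,::-1])
cv2.imwrite('pics/s5.png',cv2.resize(capture('side')[200:330,180:340,::-1],None,fx=4,fy=4))
"
```

```text
9.4 [556.1 -94.3 146.7] [ 3.1414e+00  1.0000e-04 -1.5626e+00] [-0.7  0.3 -0.6] [-0.3   0.5   1.55  0.    1.09  1.26]
hub in tool [-45.8  18.9   0. ] yaw deg -89.53
{'fx': 312.9469007558962, 'fy': 312.9469007558962, 'cx': 278.10740409101356, 'cy': 213.7024093237601, 'rvec': array([-2.07384348,  2.05769014,  0.2993418 ]), 'tvec': array([-98.85282968, 525.84501693, 457.53645759])}
```

View pics/w5.png

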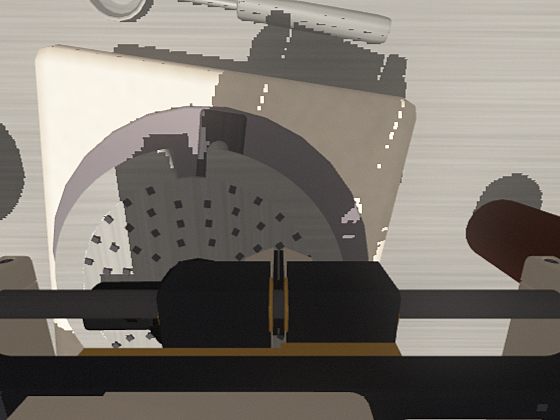

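View pics/s5.png

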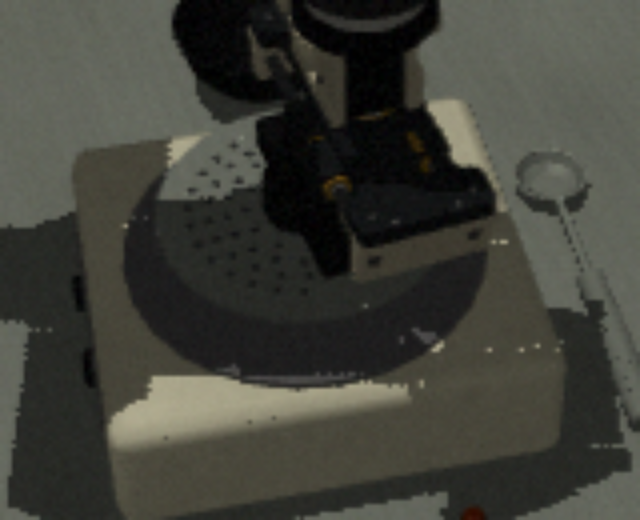

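The wrist view shows the notch at columns 170–205, next to the tongue with the pin at about (218,147). Enlarging.

```bash
python3 -c "
import cv2
a=cv2.imread('pics/w5.png')[95:190,145:265]
a=cv2.convertScaleAbs(cv2.resize(a,None,fx=6,fy=6,interpolation=cv2.INTER_CUBIC),alpha=2.2)
cv2.imwrite('pics/w5c.png',a)"
```

```text
(no output)
```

View pics/w5c.png

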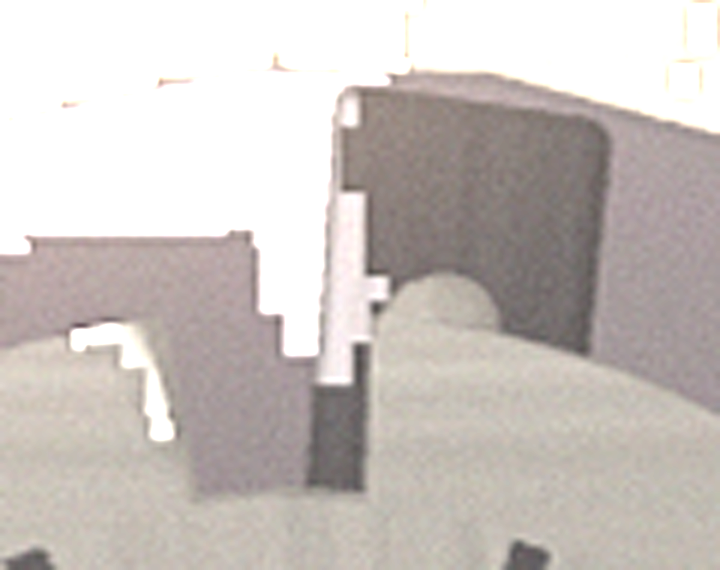

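```bash
python3 -c "
from h import *
w=np.load('w5.npy',allow_pickle=True).item()
def pr(n,u,v,z):
    q=ray(w,145+u/6,95+v/6,z)[:2]-HUB; print(n,q.round(1),np.hypot(*q).round(1),np.degrees(np.arctan2(q[1],q[0])).round(2))
pr('outR',372,330,125);pr('inR',368,490,125);pr('inL',195,497,125);pr('outL',128,325,125)
pr('pinL',388,320,116);pr('pinR',500,325,116);pr('pintop',444,272,116);pr('pin',444,310,118)
pr('tongL',345,95,110);pr('tongR',605,130,110);pr('tongL2',320,400,110);pr('tongR2',590,350,110)
pr('fingerbase',805,990,133)
"
```

```text
outR [83.6 -8.8] 84.1 -6.0
inR [69.8 -7.7] 70.2 -6.26
inL [69.   7.6] 69.5 6.28
outL [83.9 12.1] 84.8 8.2
pinL [83.7 -8.3] 84.1 -5.65
pinR [ 83.3 -18.4] 85.4 -12.44
pintop [ 88.  -13.5] 89.0 -8.75
pin [ 84.8 -13.8] 85.9 -9.21
tongL [103.2  -4.2] 103.3 -2.33
tongR [100.3 -27.7] 104.1 -15.41
tongL2 [75.7 -0.2] 75.7 -0.12
tongR2 [ 80.6 -25.8] 84.6 -17.77
fingerbase [ 25.9 -46.4] 53.1 -60.87
```

The notch is at 0.0° and the pin at −9.0°, so I'll push another 9° slowly, then back off and lift to look.

Request:
drive_tool([
  {"hand": 1,"tx": 0.012,"ty": 0.031,"tz": 0,"wx": 0,"wy": 0,"wz": 0.3},
  {"hand": 1,"tx": 0.012,"ty": 0.031,"tz": 0,"wx": 0,"wy": 0,"wz": 0.3},
  {"hand": 1,"tx": 0.012,"ty": 0.031,"tz": 0,"wx": 0,"wy": 0,"wz": 0.3},
  {"hand": 1,"tx": 0.008,"ty": 0.02,"tz": 0,"wx": 0,"wy": 0,"wz": 0.2},
  {"hand": 1,"tx": 0.008,"ty": 0.02,"tz": 0,"wx": 0,"wy": 0,"wz": 0.2},
  {"hand": 1,"tx": 0.008,"ty": 0.02,"tz": 0,"wx": 0,"wy": 0,"wz": 0.2},
  {"hand": 1,"tx": 0.004,"ty": 0.01,"tz": 0,"wx": 0,"wy": 0,"wz": 0.1},
  {"hand": 1,"tx": 0.004,"ty": 0.01,"tz": 0,"wx": 0,"wy": 0,"wz": 0.1},
  {"hand": 1,"tx": 0,"ty": 0,"tz": 0,"wx": 0,"wy": 0,"wz": 0},
  {"hand": 1,"tx": 0,"ty": 0,"tz": 0,"wx": 0,"wy": 0,"wz": 0},
])

```text
time: 10.33
tool_pos: [549.1, -96.7, 146.7]
tcp_rot: [3.142, 0.0, -1.714]
contact_force: [0.9, 0.2, 0.6]
grip_width: 0.4
```

```bash
python3 -c "
from h import *
st()
w=camera_model('wrist');np.save('w6.npy',w)
a=capture('wrist')[:,:,::-1]
cv2.imwrite('pics/w6.png',a)
a=a[95:190,145:265]
a=cv2.convertScaleAbs(cv2.resize(a,None,fx=6,fy=6,interpolation=cv2.INTER_CUBIC),alpha=2.2)
cv2.imwrite('pics/w6c.png',a)"
```

```text
10.3333 [549.1 -96.7 146.7] [ 3.1416e+00  1.0000e-04 -1.7137e+00] [0.9 0.2 0.6] [-0.31  0.49  1.57  0.    1.08  1.4 ]
hub in tool [-45.8  19.    0. ] yaw deg -98.19
```

View pics/w6c.png

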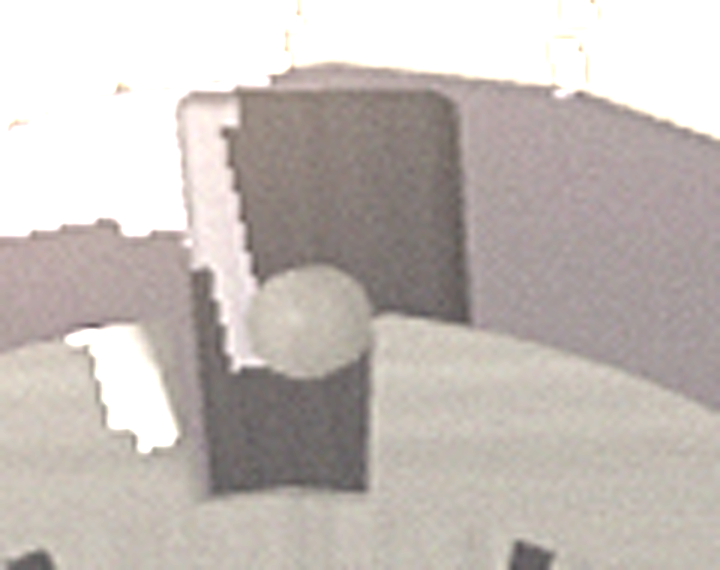

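```bash
python3 -c "
from h import *
w=np.load('w6.npy',allow_pickle=True).item()
def pr(n,u,v,z):
    q=ray(w,145+u/6,95+v/6,z)[:2]-HUB; print(n,q.round(1),np.hypot(*q).round(1),np.degrees(np.arctan2(q[1],q[0])).round(2))
pr('outR',375,320,125);pr('inR',368,490,125);pr('inL',195,497,125);
for z in (115,118):
  pr('pin',308,322,z);pr('pinL',245,322,z);pr('pinR',372,322,z)
pr('tongTL',180,100,110);pr('tongTR',460,100,110)
"
```

```text
outR [ 82.3 -21.4] 85.0 -14.57
inR [ 68.  -17.7] 70.3 -14.63
inL [69.6 -2.6] 69.6 -2.11
pin [ 82.5 -13. ] 83.5 -8.96
pinL [83.3 -7.3] 83.6 -5.03
pinR [ 81.6 -18.8] 83.8 -12.94
pin [ 82.6 -13.8] 83.8 -9.49
pinL [83.4 -8.2] 83.8 -5.64
pinR [ 81.8 -19.5] 84.1 -13.38
tongTL [103.2  -4.5] 103.3 -2.48
tongTR [ 99.6 -29.6] 103.9 -16.53
```

Notch −8.4°, pin −9.2°: 1 mm off, within the 4 mm play. I'll nudge it a little further, then back off, lift and go over the hub.

Request:
drive_tool([
  {"hand": 1,"tx": 0.003,"ty": 0.008,"tz": 0,"wx": 0,"wy": 0,"wz": 0.07},
  {"hand": 1,"tx": 0.003,"ty": 0.008,"tz": 0,"wx": 0,"wy": 0,"wz": 0.07},
  {"hand": 1,"tx": 0,"ty": 0,"tz": 0,"wx": 0,"wy": 0,"wz": 0},
  {"hand": 1,"tx": 0,"ty": 0,"tz": 0,"wx": 0,"wy": 0,"wz": 0},
  {"hand": 1,"tx": 0,"ty": -0.15,"tz": 0,"wx": 0,"wy": 0,"wz": 0},
  {"hand": 1,"tx": 0,"ty": -0.15,"tz": 0,"wx": 0,"wy": 0,"wz": 0},
  {"hand": 1,"tx": 0,"ty": 0,"tz": -0.5,"wx": 0,"wy": 0,"wz": 0},
  {"hand": 1,"tx": 0,"ty": 0,"tz": -0.5,"wx": 0,"wy": 0,"wz": 0},
  {"hand": 1,"tx": -0.55,"ty": 0.38,"tz": 0,"wx": 0,"wy": 0,"wz": 0},
  {"hand": 1,"tx": -0.55,"ty": 0.38,"tz": 0,"wx": 0,"wy": 0,"wz": 0},
  {"hand": 1,"tx": 0,"ty": 0,"tz": 0,"wx": 0,"wy": 0,"wz": 0},
  {"hand": 1,"tx": 0,"ty": 0,"tz": 0,"wx": 0,"wy": 0,"wz": 0},
])

```text
time: 11.38
tool_pos: [537.2, -49.6, 186.9]
tcp_rot: [-3.141, 0.0, -1.724]
contact_force: [0.9, 0.5, -0.2]
grip_width: 0.2
```

```bash
python3 -c "
from h import *
st()
w=camera_model('wrist');np.save('w7.npy',w)
a=capture('wrist')[:,:,::-1]
cv2.imwrite('pics/w7.png',a)"
```

```text
11.3833 [537.2 -49.6 186.9] [-3.1414e+00  1.0000e-04 -1.7240e+00] [ 0.9  0.5 -0.2] [-0.23  0.42  1.57  0.    1.16  1.49]
hub in tool [-0.9  0.5 -0. ] yaw deg -98.78
```

View pics/w7.png

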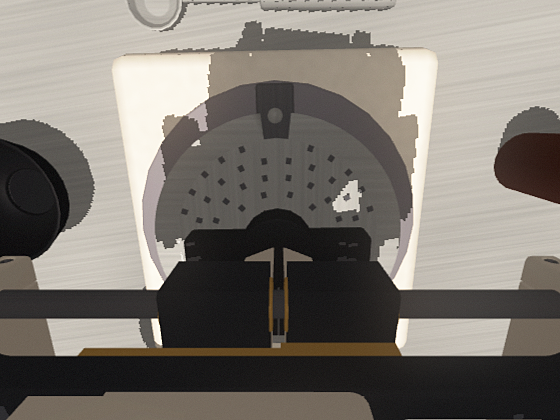

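The pin (276,115) is centred in the notch (columns ~262–290). Now down onto the hub.

Request:
drive_tool([
  {"hand": 1,"tx": 0,"ty": 0,"tz": 0.25,"wx": 0,"wy": 0,"wz": 0},
  {"hand": 1,"tx": 0,"ty": 0,"tz": 0.25,"wx": 0,"wy": 0,"wz": 0},
  {"hand": 1,"tx": 0,"ty": 0,"tz": 0,"wx": 0,"wy": 0,"wz": 0},
  {"hand": 1,"tx": 0,"ty": 0,"tz": 0.025,"wx": 0,"wy": 0,"wz": 0},
  {"hand": 1,"tx": 0,"ty": 0,"tz": 0.025,"wx": 0,"wy": 0,"wz": 0},
  {"hand": 1,"tx": 0,"ty": 0,"tz": 0.025,"wx": 0,"wy": 0,"wz": 0},
  {"hand": 1,"tx": 0,"ty": 0,"tz": 0.025,"wx": 0,"wy": 0,"wz": 0},
  {"hand": 1,"tx": 0,"ty": 0,"tz": 0.025,"wx": 0,"wy": 0,"wz": 0},
  {"hand": 1,"tx": 0,"ty": 0,"tz": 0.025,"wx": 0,"wy": 0,"wz": 0},
  {"hand": 1,"tx": 0,"ty": 0,"tz": 0,"wx": 0,"wy": 0,"wz": 0},
])

```text
time: 12.27
tool_pos: [537.2, -50.6, 160.9]
tcp_rot: [-3.141, -0.0, -1.726]
contact_force: [-0.3, -0.7, 2.0]
grip_width: 0.4
```

Request:
drive_tool([
  {"hand": 1,"tx": 0,"ty": 0,"tz": 0.025,"wx": 0,"wy": 0,"wz": 0},
  {"hand": 1,"tx": 0,"ty": 0,"tz": 0.025,"wx": 0,"wy": 0,"wz": 0},
  {"hand": 1,"tx": 0,"ty": 0,"tz": 0.025,"wx": 0,"wy": 0,"wz": 0},
  {"hand": 1,"tx": 0,"ty": 0,"tz": 0.025,"wx": 0,"wy": 0,"wz": 0},
])

```text
time: 12.6
tool_pos: [537.2, -50.6, 156.7]
tcp_rot: [-3.141, -0.0, -1.726]
contact_force: [-0.9, -1.4, 2.9]
grip_width: 0.6
```

Tip now at z≈142.7, past the 2–4 mm off-pin stop, and the force is low. Continuing in finer steps.

Request:
drive_tool([
  {"hand": 1,"tx": 0,"ty": 0,"tz": 0.02,"wx": 0,"wy": 0,"wz": 0},
  {"hand": 1,"tx": 0,"ty": 0,"tz": 0.02,"wx": 0,"wy": 0,"wz": 0},
  {"hand": 1,"tx": 0,"ty": 0,"tz": 0.01,"wx": 0,"wy": 0,"wz": 0},
  {"hand": 1,"tx": 0,"ty": 0,"tz": 0.01,"wx": 0,"wy": 0,"wz": 0},
])

```text
time: 12.93
tool_pos: [537.2, -50.6, 154.3]
tcp_rot: [-3.141, -0.0, -1.726]
contact_force: [-0.1, -2.5, 3.9]
grip_width: 1.0
```

Request:
drive_tool([
  {"hand": 1,"tx": 0,"ty": 0,"tz": 0.01,"wx": 0,"wy": 0,"wz": 0},
  {"hand": 1,"tx": 0,"ty": 0,"tz": 0.01,"wx": 0,"wy": 0,"wz": 0},
  {"hand": 1,"tx": 0,"ty": 0,"tz": 0,"wx": 0,"wy": 0,"wz": 0},
])

```text
time: 13.18
tool_pos: [537.2, -50.6, 154.1]
tcp_rot: [-3.141, -0.0, -1.726]
contact_force: [-1.2, -2.3, 7.9]
grip_width: 0.4
```

Request:
drive_tool([
  {"hand": 1,"tx": 0,"ty": 0,"tz": 0.01,"wx": 0,"wy": 0,"wz": 0},
  {"hand": 1,"tx": 0,"ty": 0,"tz": 0.01,"wx": 0,"wy": 0,"wz": 0},
  {"hand": 1,"tx": 0,"ty": 0,"tz": 0,"wx": 0,"wy": 0,"wz": 0},
])

```text
time: 13.43
tool_pos: [537.3, -50.6, 154.1]
tcp_rot: [-3.14, -0.0, -1.726]
contact_force: [-3.4, -2.3, 13.1]
grip_width: 0.4
```

The force rises with no further travel and the tip is at 140.1 mm, so it is fully home. Lifting straight up and checking.

Request:
drive_tool([
  {"hand": 1,"tx": 0,"ty": 0,"tz": -0.05,"wx": 0,"wy": 0,"wz": 0},
  {"hand": 1,"tx": 0,"ty": 0,"tz": -0.2,"wx": 0,"wy": 0,"wz": 0},
  {"hand": 1,"tx": 0,"ty": 0,"tz": -0.6,"wx": 0,"wy": 0,"wz": 0},
  {"hand": 1,"tx": 0,"ty": 0,"tz": -0.8,"wx": 0,"wy": 0,"wz": 0},
  {"hand": 1,"tx": 0,"ty": 0,"tz": -0.8,"wx": 0,"wy": 0,"wz": 0},
  {"hand": 1,"tx": 0,"ty": 0,"tz": -0.8,"wx": 0,"wy": 0,"wz": 0},
  {"hand": 1,"tx": 0,"ty": 0.8,"tz": -0.5,"wx": 0,"wy": 0,"wz": 0},
  {"hand": 1,"tx": 0,"ty": 0.8,"tz": 0,"wx": 0,"wy": 0,"wz": 0},
  {"hand": 1,"tx": 0,"ty": 0.8,"tz": 0,"wx": 0,"wy": 0,"wz": 0},
  {"hand": 1,"tx": 0,"ty": 0,"tz": 0,"wx": 0,"wy": 0,"wz": 0},
  {"hand": 1,"tx": 0,"ty": 0,"tz": 0,"wx": 0,"wy": 0,"wz": 0},
])

```text
time: 14.35
tool_pos: [441.2, -35.1, 303.3]
tcp_rot: [-3.141, 0.001, -1.726]
contact_force: [0.4, -0.0, -0.3]
grip_width: 0.4
```

```bash
python3 -c "
from h import *
st()
w=camera_model('wrist');np.save('w8.npy',w)
cv2.imwrite('pics/w8.png',capture('wrist')[:,:,::-1])
cv2.imwrite('pics/s8.png',cv2.resize(capture('side')[200:400,160:370,::-1],None,fx=3,fy=3))"
```

```text
14.35 [441.2 -35.1 303.3] [-3.1409e+00  6.0000e-04 -1.7257e+00] [ 0.4 -0.  -0.3] [-0.25  0.14  1.62  0.    1.38  1.47]
hub in tool [ -1.4 -96.5   0.1] yaw deg -98.87
```

View pics/w8.png

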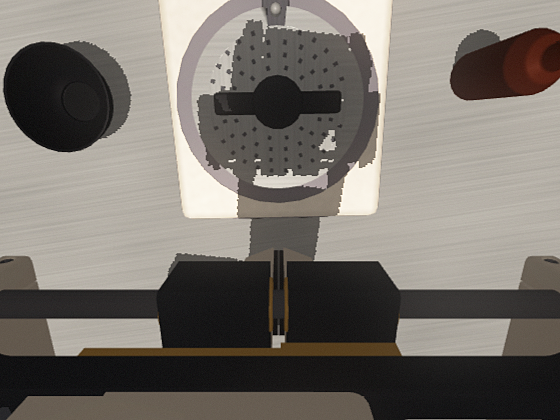

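View pics/s8.png

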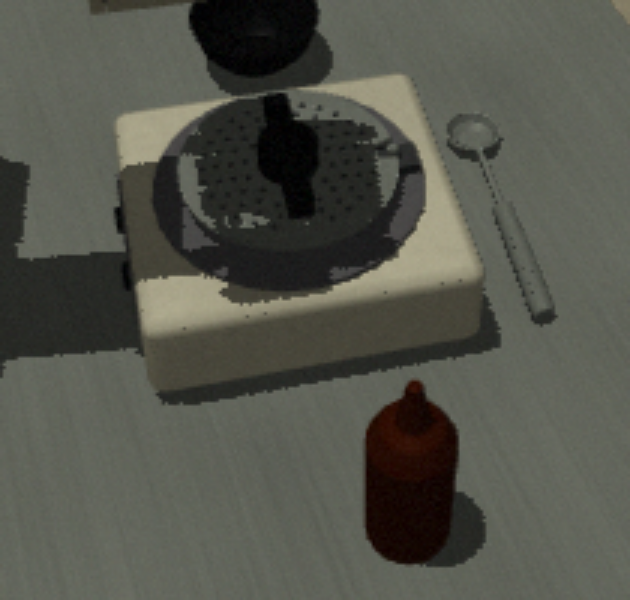

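The disc sits low with the pin in the notch at (275,10) in the wrist view. The bottle, bowl and spoon are where they were, and the hand is clear. Handing in.

```bash
python3 -c "
from plant import *
print(close_job())"
```

```text
the job is handed in; nothing more can be done
None
```

I turned the disc about 119° clockwise by pushing bar_b with the closed fingertips until the notch stood over the pin. I then pressed it home on the hub and handed the job in at about 14.5 s. No verdict was reported.

**Seating:** The fingertips stopped at z ≈ 140 mm, which is 10 mm of travel. The force reading rose to about 13 N with no further movement, so the disc is fully down. I read the depth from the fingertip position and did not measure it separately in the last pictures.

**Alignment:** The last measured error was 0.8° (about 1 mm), before a final nudge of about 0.6°. After that the pin looked centred in the notch.

**Surroundings:** The last pictures show the bottle, bowl and spoon where they were. I judged that by eye and did not measure it. The hand is about 150 mm above and to the side of the machine, with no contact force.

**Failed along the way:** My first two move calls were refused because each row needs all seven numbers, so nothing moved.

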